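Open the sander's sprung hood and slide the walnut blank to the drum

ROBOT

A 6-joint arm with a two-finger parallel gripper is mounted at the origin on the work surface. World frame = base frame: x ahead of the robot, y to its left, z up, the work surface at z = 0. Lengths are in m, angles in degrees, forces in N, time in s.
With the tool pointing down it reaches from about 0.25 to 0.725 m from the base axis. Payload 9.7 kg.
Tool frame: the origin (TCP) lies at the very end of the fingers, on their centre line; the grasp point (between the pads) lies 19 mm behind it; y points along the fingers, x is the direction in which the jaws open and shut, and the axes are right-handed (so a half turn about y gives the same grasp; the last joint's range is limited). The gripper opens to 85 mm and grips with 20 to 120 N. Pads are 22 mm wide; open, the fingers measure 114 mm over their backs; the gripper's body (76 mm by 85 mm) begins 54 mm behind the grasp point. The pads swing forward as they close: fully open they stand 13 mm farther back than shut.
Start: joints at [-71.161, 4.979, 10.078, 95.1, 0, 90], TCP at [0.178, -0.521, 0.231] pointing down, gripper open.
Joint ranges: [-179.16, 179.16], [-48.56, 103.87], [-65.8, 70.77], [-126.05, 130.52], [-82.76, 87.17], [-180, 180]. Speed limits (degrees/s): [127.2, 127.2, 147.25, 180, 180, 180].

INTERFACE

Orientations are given as [roll, pitch, yaw] about the fixed x, y, z axes, in that order (R = Rz(yaw) Ry(pitch) Rx(roll)).
In Python, from workcell import bot gives the robot as it stands.
- The arm moves only by the shell command python3 -m jog 'ROWS' [FORCE]. ROWS is JSON, a list of rows, each a list of 7 numbers: the closure, from 0 (fully open) to 1 (shut), then the shift along the world's x, y, z in units of 25 mm (1.0 is 25 mm), then the turn, a rotation vector about the world's x, y, z in units of 5 degrees (1.0 is 5 degrees). A call has 1 to 5 rows; each row is the pose to reach, as a shift and turn from the pose commanded when the call began; what a row does not reach only later rows make up. A row lasts 1/10 s, in which the tool goes at most 50 mm and 8.59 degrees, less where a joint would pass 70% of its speed; a pose out of reach is approached as far as the arm can. A call with a gripper value outside its range is refused whole. The fingers move at their own pace and stop on an object; FORCE is the grip in N (left out, the last holds). Time passes only in rows, so rows that repeat a pose let the fingers close. It gives the time, the measured TCP pose, the force and the opening at its end, in the units of the state.
- bot.get_obs(): the state, without advancing time (a new reading comes with each control period).
- bot.camera(name): name is "side" or "top" or "wrist"; returns (picture, depth): 480x640x3 uint8, red, green, blue; 480x640 float32, m along the optical axis (not along the pixel's ray), 0 where there is no reading.
- bot.camera_model(name): a dict with "fx", "fy", "cx", "cy" (pixels), "k1" (the pictures are not rectified: a ray, as slopes to the right and down, at radius r is drawn at 1 + k1 r^2 times it, then the intrinsics apply), "rvec" (rotation vector, rad) and "tvec" (3), from world to camera coordinates, as OpenCV has them; the wrist camera has in their place "tool_from_camera" (4x4, takes a point from camera to tool coordinates, whose origin is the TCP and whose axes are the tool frame's). Camera axes: x right, y down, z forward; pixel columns grow to the right and rows downward; lengths in m; the calibration is good to about 2 mm. A picture is of the moment at which its call begins: read the wrist's pose just before it. camera_model takes no time and is no camera call.
- bot.job_done(): hands the job in, once; it reports no verdict.
Trained networks look in the newest picture that a camera, given by its name, has taken for a name from the list of things; names that differ only in an ending like _2 or _b are one class to them, and where a whole thing is asked for, a point or a joint stands for the part that bears it (a point fixed in the world has none). Each returns a list of dicts, best first, with "conf" (0 to 1); they miss things now and then, are a little off and sometimes report something else, mostly with a low value. They report only what shows in the picture. A call takes as long as a camera call. They do not tell look-alikes from the thing itself.
- bot.regions_of(camera, label): "pixels" (480x640 bool, what is visible of it) and "point" ([row, column] in pixels, amid what is visible of it).
The state is a dict: "time": time; "q": joint angles; "qd": joint speeds; "joint_efforts": joint torques, N m; "ee_pos": TCP position; "tcp_rot": TCP orientation; "wrist_force": force on the tool from outside, world axes, zero at the start; "torque": the same for the moment, N m; "opening": finger opening in m.
Only numpy, scipy, OpenCV 4.12 (cv2) and the standard library are available. Lean on these libraries where they do the work, as an engineer would, in place of code of your own. Each camera call takes 0.05 s, during which the arm holds its last target. There are 200 camera calls.

TASK

Swing the spindle sander's yellow hood up by its red bar, past its spring's tipping point, so that it stays fully open by itself. Then slide the dark walnut blank along the bench, without lifting it, until a long side lies flat against the wooden fence and the blank is centred on the sanding drum. Leave the pale maple blank and everything else on the bench where they are.

Things in the scene. Friction and masses are not known exactly. Their poses are not given: they have to be found in the camera images.
- sander_mark (a point): Point on the bench (z 0) in the front plane of the fixed sander's fence, opposite the drum's middle. x: away from the robot, square to the fence (yaw varies up to 0.15 rad); y: along the fence to the left; z up. Fence: two plywood blocks 50 mm high, |y| 33 to 85 mm. Drum: brown, upright, radius 28, 88 high, axis at x 31, its front 3 mm behind the fence plane. The bench before the fence is flat.
- sander: The green spindle sander, same origin and axes as sander_mark. Two hinge posts at x 57 to 83, |y| 114 to 128, 105 mm high; motor housing behind them, x 80 to 210, |y| up to 128, 80 mm high. The spring and its crank are outside the left post, y 130 to 145, x 15 to 130, up to 165 mm high.
- hood (a joint): Hood angle, rad: 0 shut (down over drum and fence), grows as the bar goes up and away from the robot, 1.9 fully open at its stop. Spring and weight pull it shut with about 1.2 Nm at 0 (5 to 6 N at the bar), less as it rises; balance near 1.0 (0.9 to 1.1); beyond, the spring throws it to 1.9 and holds it. Damped, 0.35 Nm s/rad. Let go too early, it falls shut.
- hood_hinge (a point): Middle of the hood's hinge axis, fixed, axes as sander_mark, from which it lies at x 70, y 0, z 90 mm. The hinge axis is its y axis. Shut, the yellow and clear hood is a box 212 mm wide, its front face at x -172 and roof at z +44 mm from here, sides and front ending 15 mm above the bench. Fully open, it leaves the space in front of the fence clear from above.
- hood_bar (a point): Middle of the hood's red grip bar, round, 14 mm thick, 154 mm long, parallel to the hinge axis and 221 mm from it; moves and turns with the hood. Shut: x -195, z +105 mm from the hinge, 195 mm above the bench, about 50 mm clear of the hood's upper front edge, on two 10 mm rods 55 mm either side of the middle. The hood's face is 23 mm farther from the robot.
- walnut_center (a point): Centre of the dark brown walnut blank, a loose block 80 (x) by 120 (y, its long side) by 40 mm high, about 0.26 kg; centre 20 mm above the bench. It starts to the left or right of the hood, turned up to 0.25 rad from the fence's direction. In place, its centre is 40 mm in front of the fence's plane (x -40 mm from sander_mark).
- walnut: The walnut blank again; origin at the centre of its underside.
- maple_center (a point): Centre of the pale maple blank, same size as the walnut one, on the other side of the hood. Not to be moved.
- wedge_center (a point): Centre of a tan wooden offcut 60 x 90 x 22 mm lying between the robot and the hood, 245 to 270 mm in front of the fence. Bystander.
- glue_center (a point): Centre of a yellowish glue bottle 64 mm across, 170 high, on the left. Bystander.
- wax_center (a point): Centre of a steel wax tin 84 mm across, 70 high, on the left. Bystander.
- mug_center (a point): Centre of a blue mug 80 mm across, 95 high, on the right. Bystander.
- mallet_grip (a point): Handle of a hammer lying on the right. Bystander.
Mind the look-alikes: they are no part of the job. What is shaped like the walnut but purple is not meant.

How it is judged:
By the outcome, as a careful person would: the job done as asked, in the order asked, and still so for the second after the job is handed in, with the robot touching nothing.
It also fails if it takes over 61 s, if anything falls off the work surface, if the arm or the gripper's body presses on something with over 40 N, if the wrist force passes 120 N, or if a joint passes its speed limit or range.

## Working session

There is one attempt and no reset: what is moved stays moved. The work goes in short steps, Python scripts to look and compute and a shell command to move; the robot and the scene stay as the last step left them, time stands still between calls to the robot, and variables do not carry over. Pictures are saved under pics/ and viewed, about 8 in all and at most 12, crops included, and the job is handed in when it is done.

```bash
ls; mkdir -p pics; cat > h.py <<'E'
import numpy as np, cv2
from workcell import bot
from scipy.spatial.transform import Rotation as R
def pts(cam,depth,mask=None):
    m=bot.camera_model(cam)
    K=np.array([[m['fx'],0,m['cx']],[0,m['fy'],m['cy']],[0,0,1]])
    ok=depth>0
    if mask is not None: ok&=mask
    v,u=np.nonzero(ok)
    n=cv2.undistortPoints(np.c_[u,v].astype(float).reshape(-1,1,2),K,np.array([m['k1'],0,0,0.])).reshape(-1,2)
    z=depth[v,u]; pc=np.c_[n*z[:,None],z]
    Rm=cv2.Rodrigues(np.array(m['rvec'],float))[0]
    return (pc-np.array(m['tvec']).ravel())@Rm, v,u
E
python3 - <<'E'
from h import *
o=bot.get_obs(); print(o)
ims=[]
for c in ('side','top'):
    p,d=bot.camera(c); ims.append(p); np.save(f'pics/{c}_d.npy',d)
    cv2.imwrite(f'pics/{c}0.png',p[:,:,::-1]); m=bot.camera_model(c); print(c,m)
    for l in ('walnut','maple_center','hood','hood_bar','sander','wedge_center'):
        for r in bot.regions_of(c,l)[:3]:
            P,_,_=pts(c,d,r['pixels']); 
            print(l,round(r['conf'],2),r['point'],r['pixels'].sum(),np.median(P,0).round(3) if len(P) else None)
E
```

```text
pics
{'time': 0.0, 'q': array([-7.11601968e+01,  5.01119802e+00,  1.00329865e+01,  9.50997989e+01,
        2.97745394e-03,  8.99997307e+01]), 'qd': array([-0.04981152,  0.05104745, -0.07726003,  0.05291938, -0.07667966,
        0.06866039]), 'joint_efforts': array([ 3.84187020e-03, -5.20381737e+01,  4.64807153e+01,  1.62277330e-02,
        1.32387167e-04, -1.52775021e-05]), 'ee_pos': array([ 0.1775443 , -0.5203019 ,  0.23056899]), 'tcp_rot': array([-8.99970222e+01,  7.80104051e-02, -7.11599275e+01]), 'wrist_force': array([0.11067446, 0.30904529, 0.43231326]), 'torque': array([-0.00501178,  0.0013605 , -0.00325296]), 'opening': 0.08536716015564963}
side {'fx': 525.4289129228295, 'fy': 525.4289129228295, 'cx': 314.2053280748134, 'cy': 242.93062831318798, 'k1': -0.1266317228992684, 'rvec': array([ 0.34633026, -2.58769669,  1.48753711]), 'tvec': array([0.5171662 , 0.17329086, 1.28740363])}
walnut 0.76 [232.2, 336.7] 521 [ 0.523 -0.192  0.039]
walnut 0.69 [231.8, 381.6] 823 [ 0.395 -0.256  0.038]
walnut 0.67 [321.8, 375.2] 1533 [0.346 0.18  0.039]
maple_center 0.73 [317.7, 296.8] 1609 [0.
[... 431 characters left out ...]
0.202 0.039]
wedge_center 0.64 [283.0, 380.5] 582 [ 0.364 -0.008  0.021]
top {'fx': 559.5399453619643, 'fy': 559.5399453619643, 'cx': 329.58571766056576, 'cy': 233.39813102568922, 'k1': -0.09353097853594484, 'rvec': array([ 2.17453008, -2.20139824,  0.07949287]), 'tvec': array([0.02202992, 0.5349434 , 1.9201623 ])}
walnut 0.96 [288.4, 289.2] 818 [0.349 0.152 0.04 ]
walnut 0.75 [230.4, 399.0] 877 [ 0.546 -0.214  0.04 ]
maple_center 0.75 [233.4, 280.9] 911 [0.53  0.178 0.04 ]
hood 0.9 [213.3, 339.4] 3485 [ 0.596 -0.019  0.134]
hood_bar 0.6 [211.5, 340.3] 3377 [ 0.593 -0.022  0.134]
sander 0.81 [198.5, 336.3] 8438 [ 0.666 -0.013  0.084]
wedge_center 0.8 [282.3, 341.6] 482 [ 0.367 -0.021  0.022]
```

View pics/side0.png

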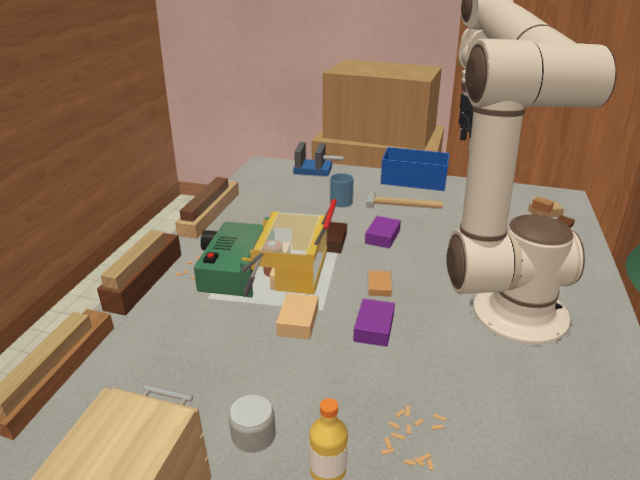

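View pics/top0.png

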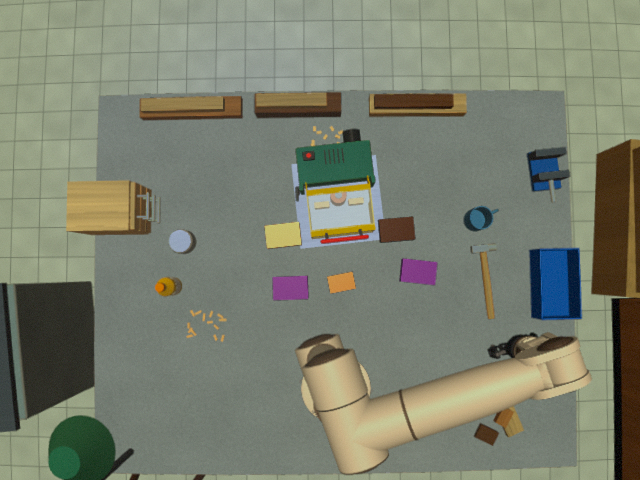

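The side view shows the hood at (292,249) with its red bar at (330,213). The walnut is at (336,237), half hidden, with the maple at (297,316) and purple decoys at (382,232) and (375,322). In the top view the walnut is at (397,229), the maple at (282,235), and the red bar at (344,239). The two cameras disagree by about 20 mm in y, so I'll check both against the robot itself.

```bash
python3 - <<'E'
from h import *
o=bot.get_obs()
for c in ('side','top'):
    m=bot.camera_model(c);K=np.array([[m['fx'],0,m['cx']],[0,m['fy'],m['cy']],[0,0,1]])
    P=np.array([[0,0,0],[0,0,.1],o['ee_pos'],[0.53,0.178,0.04],[0.523,.202,.04]])
    q=cv2.projectPoints(P,np.array(m['rvec']),np.array(m['tvec']),K,np.array([m['k1'],0,0,0]))[0].reshape(-1,2)
    print(c,q.round(0).tolist())
    d=np.load(f'pics/{c}_d.npy'); P,v,u=pts(c,d); im=cv2.imread(f'pics/{c}0.png').astype(int)
    b,g,r=im[v,u].T
    def show(n,k): 
        Q=P[k]; print(n,k.sum(),Q.min(0).round(3),Q.max(0).round(3),Q.mean(0).round(3))
    red=(r>130)&(g<60)&(b<60)&(abs(P[:,0]-.48)<.1)&(abs(P[:,1])<.15); show('red',red)
    Q=P[red]; cc=Q.mean(0); w=np.linalg.svd(Q-cc)[2][0]; print('bar dir',w.round(3))
    t=(P[:,2]>.034)&(P[:,2]<.046)
    for n,k in (('maple',t&(r>180)&(g>140)&(abs(P[:,0]-.53)<.12)&(P[:,1]>.1)&(P[:,1]<.3)),('walnut',t&(r<110)&(r>b+15)&(abs(P[:,0]-.54)<.1)&(P[:,1]<-.1)&(P[:,1]>-.3))):
        show(n,k)
        if k.sum()>20: print(cv2.minAreaRect((P[k][:,:2]*1000).astype(np.float32)))
crop=cv2.imread('pics/side0.png')[150:360,180:480]; crop=cv2.resize(crop,None,fx=2.4,fy=2.4,interpolation=cv2.INTER_CUBIC)
c2=cv2.imread('pics/top0.png')[130:310,250:470]; c2=cv2.resize(c2,None,fx=2.7,fy=2.7,interpolation=cv2.INTER_CUBIC)
cv2.imwrite('pics/top0c.png',c2)
E
```

```text
side [[520.0, 312.0], [529.0, 279.0], [466.0, 148.0], [297.0, 309.0], [297.0, 315.0]]
red 124 [ 0.489 -0.098  0.191] [0.514 0.046 0.205] [ 0.5   -0.017  0.201]
bar dir [-0.093  0.995 -0.018]
maple 1064 [0.485 0.111 0.034] [0.573 0.24  0.045] [0.528 0.18  0.04 ]
((529.241455078125, 175.64381408691406), (80.21502685546875, 127.18978118896484), 5.51247501373291)
walnut 341 [ 0.5   -0.277  0.034] [ 0.558 -0.154  0.046] [ 0.527 -0.21   0.04 ]
((530.1890258789062, -215.77694702148438), (54.42606735229492, 123.77005004882812), 4.34682035446167)
top [[336.0, 388.0], [336.0, 394.0], [505.0, 342.0], [282.0, 235.0], [275.0, 237.0]]
red 144 [ 0.496 -0.101  0.189] [0.517 0.043 0.211] [ 0.505 -0.029  0.201]
bar dir [-0.098  0.995  0.013]
maple 601 [0.489 0.117 0.034] [0.575 0.237 0.046] [0.531 0.177 0.04 ]
((531.0205688476562, 177.53216552734375), (77.2165756225586, 117.21154022216797), 5.932041645050049)
walnut 596 [ 0.505 -0.275  0.034] [ 0.588 -0.154  0.046] [ 0.545 -0.215  0.04 ]
((545.9224243164062, -214.81919860839844), (79.05636596679688, 118.74334716796875), 3.4290010929107666)
```

View pics/top0c.png

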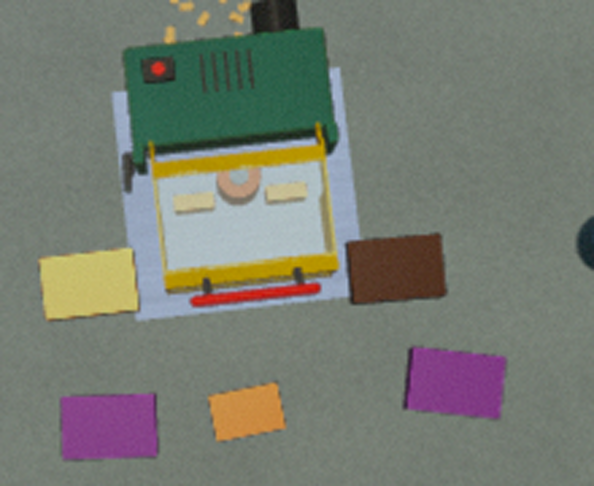

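Both cameras agree with each other after all; the offset came from the masks. The crop shows the red bar at (255,295), the walnut at (397,268) and the purple decoys below. I'll swing the tool over to above the bar, jaws square to it.

```bash
python3 -m jog '[[0,4.4,6.6,1.1,0,0,5.1],[0,4.4,6.6,1.1,0,0,5.1],[0,4.4,6.6,1.1,0,0,5.1],[0,4.4,6.6,1.1,0,0,5.1],[0,4.4,6.6,1.1,0,0,5.1]]' 20
python3 -m jog '[[0,4.4,6.6,1.1,0,0,5.1],[0,4.4,6.6,1.1,0,0,5.1],[0,4.4,6.6,1.1,0,0,5.1],[0,4.4,6.6,1.1,0,0,5.1],[0,4.4,6.6,1.1,0,0,5.1]]'
python3 -m jog '[[0,4.0,6.5,1.1,0,0,5.1],[0,4.0,6.5,1.1,0,0,5.1],[0,4.0,6.5,1.1,0,0,5.1],[0,4.0,6.5,1.1,0,0,5.1],[0,4.0,6.5,1.1,0,0,5.1]]'
python3 - <<'E'
from h import *
o=bot.get_obs(); print(o['ee_pos'],o['tcp_rot'],o['wrist_force'])
# sander fit from initial top depth
d=np.load('pics/top_d.npy'); P,v,u=pts('top',d); im=cv2.imread('pics/top0.png').astype(int)
b,g,r=im[v,u].T
k=(g>r+20)&(g>b+10)&(P[:,2]>.07)&(P[:,2]<.09)&(abs(P[:,0]-.72)<.15)&(abs(P[:,1])<.25)
print('housing',k.sum(),cv2.minAreaRect((P[k][:,:2]*1000).astype(np.float32)))
o=bot.get_obs(); p,dd=bot.camera('wrist'); m=bot.camera_model('wrist')
K=np.array([[m['fx'],0,m['cx']],[0,m['fy'],m['cy']],[0,0,1]])
rr,gg,bb=[p[:,:,i].astype(int) for i in range(3)]
k=(rr>120)&(gg<60)&(bb<60)&(dd>0); v,u=np.nonzero(k)
n=cv2.undistortPoints(np.c_[u,v].astype(float).reshape(-1,1,2),K,np.array([m['k1'],0,0,0.])).reshape(-1,2)
z=dd[v,u]; pc=np.c_[n*z[:,None],z,np.ones(len(z))]
T=np.eye(4);T[:3,:3]=R.from_euler('xyz',o['tcp_rot'],degrees=True).as_matrix();T[:3,3]=o['ee_pos']
W=(pc@np.array(m['tool_from_camera']).T@T.T)[:,:3]
W=W[(abs(W[:,0]-.5)<.05)&(W[:,2]>.18)&(W[:,2]<.22)]
if len(W): print('wristbar',len(W),W.mean(0),W.min(0),W.max(0),cv2.minAreaRect((W[:,:2]*1000).astype(np.float32)))
cv2.imwrite('pics/w1.png',p[:,:,::-1])
E
```

```text
time: 1.2
ee_pos: [0.2901, -0.352, 0.2605]
tcp_rot: [-89.9, -0.1, -45.4]
wrist_force: [-0.3, -0.0, -0.0]
opening: 0.085
time: 1.7
ee_pos: [0.4, -0.1869, 0.2869]
tcp_rot: [-90.0, -0.1, -19.8]
wrist_force: [-0.3, -0.6, 0.6]
opening: 0.0857
time: 2.2
ee_pos: [0.4996, -0.0253, 0.3133]
tcp_rot: [-90.0, 0.0, 5.5]
wrist_force: [-0.1, -1.1, -0.8]
opening: 0.0858
[ 0.49962943 -0.02533023  0.31326355] [-8.99649115e+01  7.79619867e-03  5.53971162e+00] [-0.07818671 -1.10858477 -0.82843472]
housing 2474 ((774.240234375, -2.634552001953125), (131.9515838623047, 254.37655639648438), 5.495559215545654)
wristbar 2738 [ 0.50267243 -0.02740794  0.20113498] [ 0.49013111 -0.10672705  0.1825266 ] [0.51671162 0.04418007 0.20421442] ((503.559814453125, -31.300132751464844), (13.61477279663086, 151.49826049804688), 5.340691089630127)
```

```bash
python3 -m jog '[[0,0.18,-0.2,-1.8,0,0,0],[0,0.18,-0.2,-3.6,0,0,0],[0,0.18,-0.2,-5,0,0,0],[0,0.18,-0.2,-5.5,0,0,0],[0,0.18,-0.2,-5.5,0,0,0]]' 20
python3 -m jog '[[1,0,0,0,0,0,0],[1,0,0,0,0,0,0],[1,0,0,0,0,0,0],[1,0,0,0,0,0,0],[1,0,0,0,0,0,0]]' 40
python3 -m jog '[[1,0,0,0,0,0,0],[1,0,0,0,0,0,0]]' 40
python3 - <<'E'
from h import *
# bar waypoints: hood angle, tilt; TCP = bar + 19mm*tooldir ; relative to theta=0, tilt 0
y=np.radians(5.45);c,s=np.cos(y),np.sin(y)
def tcp(th,tilt):
    a=np.pi-np.arctan2(105,195)-th; t=np.radians(tilt)
    bx,bz=70+221.5*np.cos(a),90+221.5*np.sin(a)
    bx+=19*np.sin(t); bz-=19*np.cos(t)
    return np.array([bx*c,bx*s,bz])
b=tcp(0,0)
pr=None
for i,th in enumerate(np.arange(0,1.36,.1)):
    tilt=min(45,th*40)
    p=(tcp(th,tilt)-b)/25; print(round(th,2),p.round(2),'rot',(np.array([s,-c])*tilt/5).round(2),'step',None if pr is None else (p-pr).round(2)); pr=p
E
```

```text
time: 2.75
ee_pos: [0.501, -0.0341, 0.1752]
tcp_rot: [-90.0, 0.1, 5.2]
wrist_force: [0.7, -0.1, 0.6]
opening: 0.0857
time: 3.25
ee_pos: [0.5036, -0.0329, 0.1771]
tcp_rot: [-90.0, -0.2, 5.4]
wrist_force: [29.2, 3.4, -0.9]
opening: 0.0123
time: 3.45
ee_pos: [0.5037, -0.0329, 0.1771]
tcp_rot: [-90.0, -0.2, 5.4]
wrist_force: [7.9, -0.5, 0.5]
opening: 0.0127
0.0 [0. 0. 0.] rot [ 0. -0.] step None
0.1 [0.51 0.05 0.76] rot [ 0.08 -0.8 ] step [0.51 0.05 0.76]
0.2 [1.09 0.1  1.47] rot [ 0.15 -1.59] step [0.58 0.06 0.71]
0.3 [1.74 0.17 2.13] rot [ 0.23 -2.39] step [0.65 0.06 0.66]
0.4 [2.45 0.23 2.74] rot [ 0.3  -3.19] step [0.71 0.07 0.6 ]
0.5 [3.21 0.31 3.27] rot [ 0.38 -3.98] step [0.76 0.07 0.54]
0.6 [4.03 0.38 3.74] rot [ 0.46 -4.78] step [0.81 0.08 0.47]
0.7 [4.88 0.47 4.13] rot [ 0.53 -5.57] step [0.85 0.08 0.39]
0.8 [5.76 0.55 4.44] rot [ 0.61 -6.37] step [0.88 0.08 0.31]
0.9 [6.66 0.64 4.67] rot [ 0.68 -7.17] step [0.9  0.09 0.23]
1.0 [7.57 0.72 4.81] rot [ 0.76 -7.96] step [0.92 0.09 0.14]
1.1 [8.5  0.81 4.87] rot [ 0.84 -8.76] step [0.92 0.09 0.06]
1.2 [9.38 0.9  4.81] rot [ 0.85 -8.96] step [ 0.89  0.08 -0.06]
1.3 [10.25  0.98  4.66] rot [ 0.85 -8.96] step [ 0.87  0.08 -0.15]
```

```bash
python3 -m jog '[[1,0.24,0.02,0.39,0.04,-0.4,0],[1,0.51,0.05,0.76,0.08,-0.8,0],[1,0.79,0.07,1.12,0.11,-1.2,0],[1,1.09,0.1,1.47,0.15,-1.59,0],[1,1.09,0.1,1.47,0.15,-1.59,0]]' 40
python3 - <<'E'
from h import *
o=bot.get_obs(); print(o['ee_pos'],o['tcp_rot'],o['wrist_force'],o['torque'],o['q'])
E
```

```text
time: 3.95
ee_pos: [0.5297, -0.0303, 0.215]
tcp_rot: [-90.0, -8.2, 5.3]
wrist_force: [-4.7, 1.0, -3.6]
opening: 0.0124
[ 0.5296756  -0.0303055   0.21497963] [-89.98681583  -8.2183635    5.34654355] [-4.74177427  1.00350117 -3.55811167] [0.20041319 1.13955521 0.12520664] [-3.99584344 -6.33342221 -3.42535293 84.79937441  1.34268064 80.75183945]
```

```bash
python3 -m jog '[[1,0.65,0.07,0.66,0.08,-0.8,0],[1,1.36,0.13,1.27,0.15,-1.6,0],[1,2.12,0.21,1.8,0.23,-2.39,0],[1,2.94,0.28,2.27,0.31,-3.19,0],[1,3.79,0.37,2.66,0.38,-3.98,0]]' 40
python3 -m jog '[[1,0.88,0.08,0.31,0.08,-0.8,0],[1,1.78,0.17,0.54,0.15,-1.6,0],[1,2.69,0.25,0.68,0.23,-2.39,0],[1,3.62,0.34,0.74,0.31,-3.19,0],[1,4.06,0.39,0.71,0.31,-3.39,0]]' 40
python3 - <<'E'
from h import *
o=bot.get_obs(); print(o['q'],o['torque'])
t=o['ee_pos'];Rm=R.from_euler('xyz',o['tcp_rot'],degrees=True).as_matrix()
b=t-.019*Rm[:,1]; y=np.radians(5.45); r=b-[.630,-.0164,0]; x=r[0]*np.cos(y)+r[1]*np.sin(y)
print('bar',b,'theta',np.pi-np.arctan2(105,195)-np.arctan2(b[2]-.09,x-.07),np.hypot(b[2]-.09,x-.07))
E
```

```text
time: 4.45
ee_pos: [0.6244, -0.0212, 0.2823]
tcp_rot: [-90.0, -28.3, 5.3]
wrist_force: [-7.0, -1.2, 1.9]
opening: 0.0122
time: 4.95
ee_pos: [0.7268, -0.0112, 0.3002]
tcp_rot: [-90.0, -45.4, 5.4]
wrist_force: [-2.0, -0.3, -0.3]
opening: 0.0124
[ -3.29508347 -13.14046189 -13.46825622  44.59878271   6.15713841
  83.87308911] [-0.14736266  1.10305702  0.02793541]
bar [ 0.71336522 -0.01249372  0.31356101] theta 1.1365411318427643 0.22395981435962933
```

```bash
python3 -m jog '[[1,0.6,0.06,-0.05,0,0,0],[1,1.3,0.12,-0.18,0,0,0],[1,1.9,0.18,-0.32,0,0,0],[1,1.9,0.18,-0.32,0,0,0],[1,1.9,0.18,-0.32,0,0,0]]' 40
python3 -m jog '[[0,0,0,0,0,0,0],[0,0,0,0,0,0,0],[0,0,0,0,0,0,0],[0,0,0,0,0,0,0],[0,0,0,0,0,0,0]]' 40
python3 - <<'E'
from h import *
p,d=bot.camera('side'); cv2.imwrite('pics/side1.png',p[90:390,160:560,::-1].repeat(2,0).repeat(2,1))
E
```

```text
time: 5.45
ee_pos: [0.7738, -0.0067, 0.2914]
tcp_rot: [-90.0, -45.2, 5.4]
wrist_force: [3.0, 3.1, 2.2]
opening: 0.0124
time: 5.95
ee_pos: [0.7729, -0.0072, 0.2892]
tcp_rot: [-90.0, -45.0, 5.3]
wrist_force: [-0.6, -0.1, 0.8]
opening: 0.0832
```

View pics/side1.png

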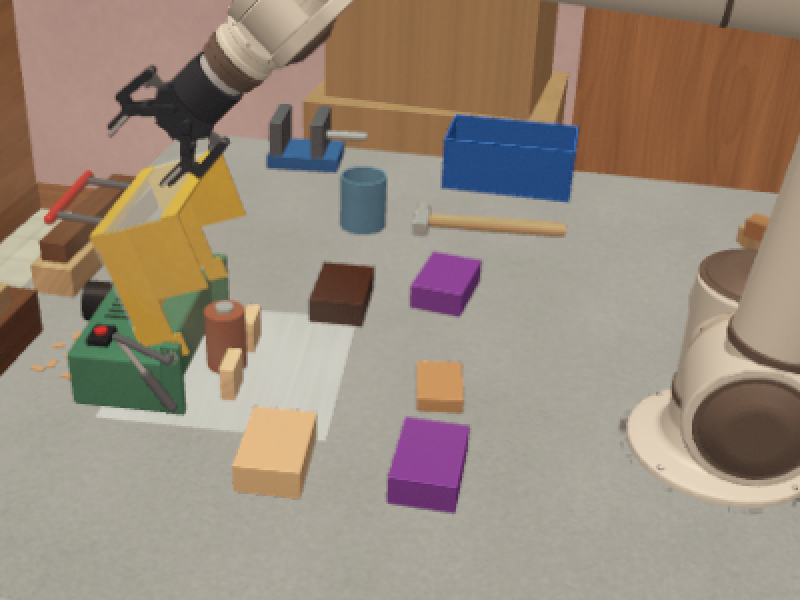

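The hood is fully open, with the bar lying far back at (70,195), and the gripper is free. Next I back out and go to the right-hand end of the walnut.

```bash
python3 -m jog '[[0,-1.4,-0.1,1.4,0,0,0],[0,-2.8,-0.3,2.4,0,0,0],[0,-4.0,-1,2.4,-0.16,1.7,0],[0,-5,-2.5,2.4,-0.32,3.4,0],[0,-6,-4,2.4,-0.48,5.1,0]]' 40
python3 -m jog '[[0.5,-0.6,-1.8,-0.5,-0.15,1.6,0],[0.5,-1.2,-3.5,-1.5,-0.3,3.2,0],[0.5,-1.9,-5.2,-3,-0.37,3.88,0],[0.5,-2.7,-7,-4,-0.37,3.88,0],[0.5,-2.7,-8.3,-5,-0.37,3.88,0]]' 40
python3 -m jog '[[0.5,0,0,-1.5,0,0,0],[0.5,0,0,-3,0,0,0],[0.5,0,0,-3,0,0,0]]' 40
python3 - <<'E'
from h import *
o=bot.get_obs(); p,d=bot.camera('top'); cv2.imwrite('pics/top1.png',cv2.resize(p[130:310,250:470,::-1],None,fx=2.7,fy=2.7,interpolation=cv2.INTER_CUBIC))
P,v,u=pts('top',d); r,g,b=p[v,u].astype(int).T
k=(P[:,2]>.034)&(P[:,2]<.046)&(r<110)&(r>b+15)&(abs(P[:,0]-.54)<.1)&(P[:,1]<-.1)&(P[:,1]>-.3)
print(cv2.minAreaRect((P[k][:,:2]*1000).astype(np.float32)))
print(o['ee_pos'],o['tcp_rot'],o['opening'],o['wrist_force'],o['q'])
E
```

```text
time: 6.5
ee_pos: [0.621, -0.1073, 0.3523]
tcp_rot: [-90.0, -19.3, 5.5]
wrist_force: [1.6, -0.1, 0.1]
opening: 0.0853
time: 7.0
ee_pos: [0.5556, -0.3113, 0.2266]
tcp_rot: [-90.0, 0.1, 5.4]
wrist_force: [-0.1, -0.8, 0.9]
opening: 0.0426
time: 7.3
ee_pos: [0.5538, -0.3089, 0.1468]
tcp_rot: [-89.7, 0.5, 5.3]
wrist_force: [0.1, 0.2, 0.1]
opening: 0.0424
((546.6253662109375, -214.91390991210938), (79.54434967041016, 119.2719497680664), 4.2880473136901855)
[ 0.55377072 -0.30886741  0.14680298] [-89.73444996   0.53703812   5.31678205] 0.042390932726449934 [0.09302655 0.19184229 0.06800809] [-2.91127103e+01  1.64035468e+01  1.38642366e+01  8.80537901e+01
 -8.45983081e-02  5.55721901e+01]
```

View pics/top1.png

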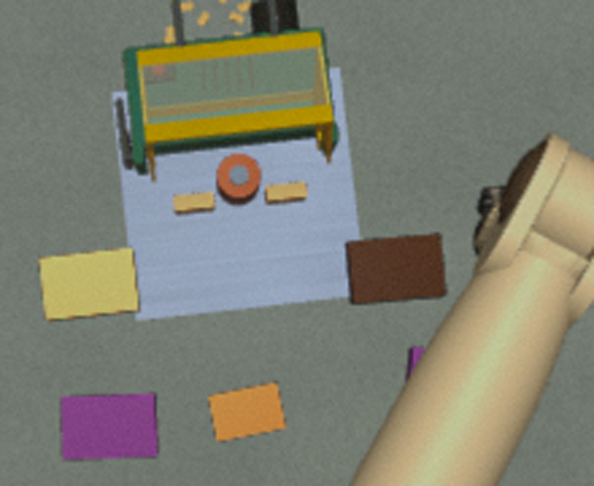

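```bash
python3 -m jog '[[0.5,0,0,-1.6,0,0,0],[0.5,0,0,-3.2,0,0,0],[0.5,0,0,-4.6,0,0,0],[0.5,0,0,-5.2,0,0,0],[0.5,0,0,-5.2,0,0,0]]' 40
python3 -m jog '[[0.5,-0.05,0.5,0,0,0,0],[0.5,-0.1,1,0,0,0,0],[0.5,-0.16,1.7,0,0,0,0],[0.5,-0.23,2.4,0,0,0,0],[0.5,-0.3,3.1,0,0,0,0]]'
python3 -m jog '[[0.5,-0.07,0.7,0,0,0,0],[0.5,-0.13,1.4,0,0,0,0],[0.5,-0.2,2.1,0,0,0,0],[0.5,-0.27,2.8,0,0,0,0],[0.5,-0.33,3.5,0,0,0,0]]'
python3 -m jog '[[0.5,-0.04,0.4,0,0,0,0],[0.5,-0.07,0.7,0,0,0,0],[0.5,-0.09,0.9,0,0,0,0],[0.5,-0.1,1,0,0,0,0],[0.5,-0.1,1,0,0,0,0]]'
cat > loc.py <<'E'
from h import *
y=np.radians(5.45);C=np.array([[np.cos(y),np.sin(y)],[-np.sin(y),np.cos(y)]]);M=np.array([.630,-.0164])
o=bot.get_obs()
for c in ('top','side'):
    p,d=bot.camera(c); cv2.imwrite(f'pics/{c}_last.png',p[:,:,::-1]); P,v,u=pts(c,d); r,g,b=p[v,u].astype(int).T
    S=(P[:,:2]-M)@C.T
    k=(P[:,2]>.034)&(P[:,2]<.046)&(r<110)&(r>b+15)&(S[:,0]>-.16)&(S[:,0]<.0)&(abs(S[:,1])<.27)
    m=np.zeros(d.shape,np.uint8); m[v[k],u[k]]=1; n,L,st,_=cv2.connectedComponentsWithStats(m); i=1+st[1:,4].argmax(); k&=L[v,u]==i
    print(c,k.sum(),[np.round(a,1) for a in cv2.minAreaRect((S[k]*1000).astype(np.float32))])
print('tcp sander',(C@(o['ee_pos'][:2]-M)*1000).round(1),o['ee_pos'],o['tcp_rot'],o['opening'],o['wrist_force'])
E
python3 loc.py
```

```text
time: 7.85
ee_pos: [0.5563, -0.3094, 0.0229]
tcp_rot: [-90.0, 0.2, 5.4]
wrist_force: [0.2, -0.1, 0.5]
opening: 0.0427
time: 8.35
ee_pos: [0.5489, -0.2305, 0.0237]
tcp_rot: [-90.1, 0.0, 5.4]
wrist_force: [0.5, -1.8, 2.7]
opening: 0.0429
time: 8.85
ee_pos: [0.5402, -0.1432, 0.0227]
tcp_rot: [-90.0, 0.1, 5.4]
wrist_force: [0.2, -2.8, 1.5]
opening: 0.0426
time: 9.35
ee_pos: [0.5378, -0.1194, 0.0226]
tcp_rot: [-90.0, 0.1, 5.4]
wrist_force: [0.6, 0.6, 0.3]
opening: 0.0429
top 446 [array([-105. ,   -7.9]), array([91.6, 78.5]), np.float64(89.4)]
side 704 [array([-108.9,  -21.5]), array([125.6,  78.4]), np.float64(89.5)]
tcp sander [-101.5  -93.8] [ 0.53782892 -0.11943635  0.02263111] [-90.0008121    0.12166378   5.36355247] 0.042941157736765885 [0.57877077 0.62726245 0.30326243]
```

```bash
python3 -m jog '[[0.5,-0.03,0.3,0,0,0,0],[0.5,-0.06,0.6,0,0,0,0],[0.5,-0.08,0.8,0,0,0,0],[0.5,-0.085,0.87,0,0,0,0],[0.5,-0.085,0.87,0,0,0,0]]'
python3 -m jog '[[0.5,0.15,-1.5,0,0,0,0],[0.5,0.15,-1.5,1.5,0,0,0],[0.5,0.15,-1.5,3.2,0,0,0],[0.5,0.15,-1.5,4,0,0,0],[0.5,-2,-1.5,4,0,0,0]]'
python3 loc.py
```

```text
time: 9.95
ee_pos: [0.5358, -0.0974, 0.0228]
tcp_rot: [-90.0, 0.1, 5.4]
wrist_force: [-0.6, 0.3, -0.7]
opening: 0.0425
time: 10.45
ee_pos: [0.4942, -0.1362, 0.125]
tcp_rot: [-90.1, -0.2, 5.4]
wrist_force: [-1.7, 0.2, 0.6]
opening: 0.0429
top 596 [array([-105.1,    0.7]), array([116.5,  77.9]), np.float64(89.6)]
side 728 [array([-108.7,    3.4]), array([119. ,  78.3]), np.float64(89.6)]
tcp sander [-146.5 -106.4] [ 0.49422173 -0.13619629  0.12497642] [-90.11278829  -0.17453956   5.41479519] 0.042913355374945374 [-1.65465627  0.22725498  0.58176716]
```

```bash
python3 -m jog '[[0.3,-1.24,1,0.5,0,0,1.7],[0.3,-1.24,2,0.5,0,0,3.4],[0.3,-1.24,3,0.5,0,0,5.1],[0.3,-1.24,4.1,0.5,0,0,6.8],[0.3,-1.24,4.1,0.5,0,0,8.5]]'
python3 -m jog '[[0.3,0,0,0,0,0,1.7],[0.3,0,0,0,0,0,3.4],[0.3,0,0,0,0,0,5.1],[0.3,0,0,0,0,0,6.8],[0.3,0,0,0,0,0,8.5]]'
python3 -m jog '[[0.3,0,0,0,0,0,1],[0.3,0,0,0,0,0,1],[0.3,0,0,0,0,0,1]]'
python3 -c "
from h import *
o=bot.get_obs();y=np.radians(5.45);C=np.array([[np.cos(y),np.sin(y)],[-np.sin(y),np.cos(y)]]);print((C@(o['ee_pos'][:2]-[.63,-.0164])*1000),o['q'])"
```

```text
time: 11.05
ee_pos: [0.4585, -0.0307, 0.1355]
tcp_rot: [-90.0, 0.1, 48.3]
wrist_force: [-1.0, -0.1, 0.2]
opening: 0.0598
time: 11.55
ee_pos: [0.4586, -0.0329, 0.1354]
tcp_rot: [-90.0, 0.1, 90.7]
wrist_force: [-0.1, 0.3, 0.3]
opening: 0.0598
time: 11.85
ee_pos: [0.4586, -0.0329, 0.1353]
tcp_rot: [-90.0, 0.1, 95.2]
wrist_force: [-0.2, 0.2, 0.2]
opening: 0.0599
[-1.72177052e+02 -1.44066963e-01] [ -4.04456003  -8.28797261 -13.48839415  84.74442762  -0.09392517
  -9.2457439 ]
```

```bash
python3 -m jog '[[0.3,0,0,-1.5,0,0,0],[0.3,0,0,-3,0,0,0],[0.3,0,0,-4.2,0,0,0],[0.3,0,0,-4.5,0,0,0],[0.3,0,0,-4.5,0,0,0]]'
python3 -m jog '[[0.3,0.5,0.05,0,0,0,0],[0.3,1,0.1,0,0,0,0],[0.3,1.5,0.14,0,0,0,0],[0.3,2,0.19,0,0,0,0],[0.3,2.4,0.23,0,0,0,0]]'
python3 -m jog '[[0.3,0.2,0.02,0,0,0,0],[0.3,0.35,0.03,0,0,0,0],[0.3,0.45,0.04,0,0,0,0],[0.3,0.45,0.04,0,0,0,0]]'
python3 loc.py
```

```text
time: 12.35
ee_pos: [0.458, -0.0329, 0.0223]
tcp_rot: [-89.9, 0.1, 95.3]
wrist_force: [0.3, -0.4, 0.2]
opening: 0.0598
time: 12.85
ee_pos: [0.5199, -0.0271, 0.0237]
tcp_rot: [-90.1, 0.1, 95.3]
wrist_force: [-2.2, -0.0, 1.7]
opening: 0.0596
time: 13.25
ee_pos: [0.53, -0.0261, 0.0227]
tcp_rot: [-90.0, 0.1, 95.4]
wrist_force: [-0.7, 0.2, 0.4]
opening: 0.0596
top 9 [array([-15.5,  55.4]), array([ 6.8, 11.1]), np.float64(83.8)]
side 631 [array([-50.4,   3.3]), array([ 80.1, 120. ]), np.float64(0.4)]
tcp sander [-100.4   -0.2] [ 0.53004206 -0.02612114  0.02272892] [-90.0459235    0.10317442  95.36093464] 0.05959343799771792 [-0.6843124   0.20853255  0.3885298 ]
```

```bash
python3 -m jog '[[0.3,0.1,0.01,0,0,0,0],[0.3,0.2,0.02,0,0,0,0],[0.3,0.28,0.03,0,0,0,0],[0.3,0.28,0.03,0,0,0,0]]'
python3 -m jog '[[0.3,0.06,0.005,0,0,0,0],[0.3,0.06,0.005,0,0,0,0]]'
python3 -m jog '[[0.3,0.06,0.005,0,0,0,0],[0.3,0.06,0.005,0,0,0,0]]'
```

```text
time: 13.75
ee_pos: [0.5369, -0.0255, 0.0228]
tcp_rot: [-90.0, 0.1, 95.4]
wrist_force: [-2.1, -0.2, 1.6]
opening: 0.0598
time: 13.95
ee_pos: [0.537, -0.0255, 0.0227]
tcp_rot: [-89.9, 0.1, 95.4]
wrist_force: [-8.6, -2.7, 4.9]
opening: 0.0597
time: 14.15
ee_pos: [0.5371, -0.0255, 0.0226]
tcp_rot: [-89.7, 0.1, 95.4]
wrist_force: [-15.8, -2.8, 10.0]
opening: 0.0597
```

The force rose to 16 N with no further motion, so the blank is seated on the fence. I'll back off and check.

```bash
python3 -m jog '[[0.3,-1,-0.1,0,0,0,0],[0.3,-1.8,-0.17,0,0,0,0],[0.3,-1.8,-0.17,1.5,0,0,0],[0.3,-1.8,-0.17,3.2,0,0,0],[0.3,-1.8,-1.5,5,0,0,0]]'
python3 -m jog '[[0.5,-1,-2,0,0,0,-1.7],[0.5,-2,-4,0,0,0,-3.4],[0.5,-2,-6,0,0,0,-5.1],[0.5,-2,-8,0,0,0,-6.8],[0.5,-2,-10,0,0,0,-8.5]]'
python3 loc.py
python3 - <<'E'
from h import *
t=cv2.imread('pics/top_last.png')[130:310,250:470]
cv2.imwrite('pics/top2.png',cv2.resize(t,None,fx=3,fy=3,interpolation=cv2.INTER_CUBIC))
# drum / fence from images in sander frame
y=np.radians(5.45);C=np.array([[np.cos(y),np.sin(y)],[-np.sin(y),np.cos(y)]]);M=np.array([.630,-.0164])
p,d=bot.camera('top'); P,v,u=pts('top',d); r,g,b=p[v,u].astype(int).T; S=(P[:,:2]-M)@C.T*1000
k=(P[:,2]>.08)&(P[:,2]<.096)&(abs(S[:,0]-31)<40)&(abs(S[:,1])<60); print('drum',k.sum(),S[k].mean(0),S[k].min(0),S[k].max(0))
k=(P[:,2]>.045)&(P[:,2]<.055)&(abs(S[:,0]-15)<25)&(abs(S[:,1])<95)&(r>150)
for sg in(-1,1):
    q=k&(S[:,1]*sg>30); print('fence',sg,q.sum(),S[q].mean(0),cv2.minAreaRect(S[q].astype(np.float32)))
E
```

```text
time: 14.65
ee_pos: [0.4948, -0.0576, 0.1448]
tcp_rot: [-90.1, 0.1, 95.5]
wrist_force: [1.1, 0.1, 0.6]
opening: 0.0599
time: 15.15
ee_pos: [0.4446, -0.3006, 0.1437]
tcp_rot: [-90.1, 0.1, 52.5]
wrist_force: [1.0, 0.0, -0.7]
opening: 0.0427
top 611 [array([-40.1,   1.7]), array([ 80. , 117.9]), np.float64(0.4)]
side 724 [array([-43.2,   3.2]), array([119.7,  83.9]), np.float64(88.6)]
tcp sander [-211.5 -265.3] [ 0.44462031 -0.30056469  0.14365093] [-9.01427501e+01  8.21292173e-02  5.25000815e+01] 0.042663475355870215 [ 0.9914556   0.01151281 -0.69454614]
drum 189 [30.30129587 -0.63043575] [  2.62178681 -27.34249603] [57.59212247 26.81748572]
fence -1 60 [ 10.72015583 -61.00770191] ((10.005053520202637, -59.779842376708984), (19.593292236328125, 51.242225646972656), 0.5623952150344849)
fence 1 54 [10.01086949 60.06759687] ((9.442049026489258, 59.41229248046875), (49.23098373413086, 18.29119110107422), 88.19384002685547)
```

View pics/top2.png

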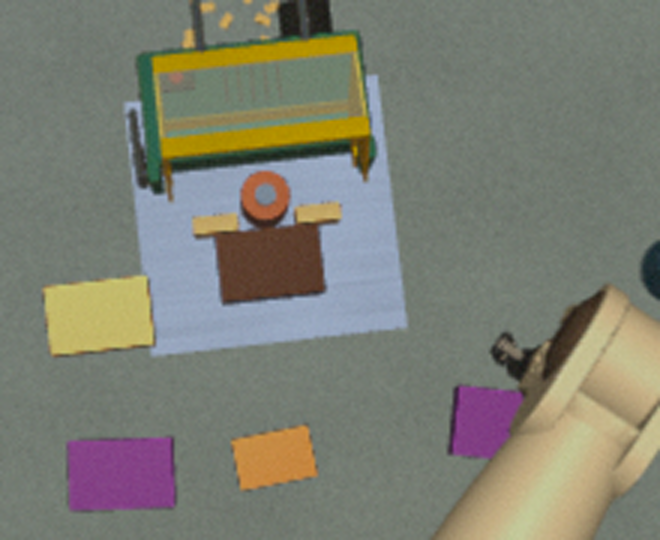

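The top view shows the walnut at (270,263), flat against both fence blocks under the drum at (265,195), with the hood open. I'll do one last check of the bystanders, then hand in.

```bash
python3 - <<'E'
from h import *
p,d=bot.camera('top'); P,v,u=pts('top',d); r,g,b=p[v,u].astype(int).T
k=(P[:,2]>.034)&(P[:,2]<.046)&(r>180)&(g>140)&(abs(P[:,0]-.53)<.12)&(P[:,1]>.1)&(P[:,1]<.3)
print('maple',cv2.minAreaRect((P[k][:,:2]*1000).astype(np.float32)))
a=cv2.cvtColor(cv2.imread('pics/top0.png'),6).astype(int); c=cv2.cvtColor(p,7).astype(int)
df=(abs(a-c)>40).astype(np.uint8); n,_,st,ce=cv2.connectedComponentsWithStats(df)
print([(s[4],s[:4].tolist()) for s in st[1:] if s[4]>25])
print(bot.get_obs()['time'],bot.job_done())
E
```

```text
maple ((531.2893676757812, 177.29443359375), (77.36272430419922, 117.65220642089844), 5.758772373199463)
[(np.int32(192), [308, 121, 48, 24]), (np.int32(2185), [301, 142, 72, 40]), (np.int32(81), [292, 166, 7, 21]), (np.int32(1044), [314, 191, 49, 40]), (np.int32(35), [295, 192, 5, 10]), (np.int32(849), [378, 216, 38, 27]), (np.int32(8746), [269, 226, 208, 224]), (np.int32(399), [311, 229, 64, 15]), (np.int32(111), [414, 241, 16, 16]), (np.int32(337), [457, 249, 29, 40]), (np.int32(512), [488, 332, 50, 27]), (np.int32(206), [299, 334, 36, 15]), (np.int32(366), [536, 335, 41, 17]), (np.int32(5755), [404, 343, 185, 91]), (np.int32(36), [302, 347, 10, 8]), (np.int32(363), [264, 350, 32, 58]), (np.int32(32), [290, 354, 9, 9]), (np.int32(51), [349, 358, 9, 10]), (np.int32(326), [540, 380, 40, 19]), (np.int32(39), [399, 390, 6, 21]), (np.int32(1355), [342, 400, 76, 74])]
the job is handed in; nothing more can be done
15.35 None
```

I handed the job in at 15.35 s; the hood is open and the walnut blank is in place against the fence.

**Hood:** I gripped the red bar and carried it past the tipping point to about 1.3–1.35 rad. There the force on the gripper reversed, so I let go. The spring threw the hood fully open, and the later camera views show it staying there.

**Walnut:** I pushed the blank along the bench with two fingertips, first along the fence and then against it. It stopped moving and the contact force rose to about 16 N. I then backed the arm off, so it touches nothing.

**Last checks:**

| Check | Top camera | Side camera |
|---|---|---|
| Walnut centre from fence plane (target 40 mm) | 40.1 mm | 43.2 mm |
| Walnut offset to the left of the sander's centre line | 1.7 mm | 3.2 mm |
| Walnut angle to the fence | 0.4° | −1.4° |

- **Disagreement:** the two cameras differ by up to about 3 mm and 2°. I took the top view as the better one, since it sees the blank from straight above. The drum itself measured 0.6 mm to the right, so the blank is probably 2–3 mm off-centre. I left it rather than risk unseating it.
- **Bystanders:** the maple blank measured within 0.5 mm of where it started. A before/after comparison of the top view showed changes only at the hood, the walnut's old and new places, and the areas around the arm. One of those areas overlaps the hammer; I put it down to the arm and did not check the hammer separately.

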